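# Slide the pouring pan into its stop and tip the bushes into the lip corner

## Robot

A 6-joint arm with a two-finger parallel gripper is mounted at the origin on a cart in front of the work surface, level with it; the furniture and walls round the work are solid. World frame = base frame: x ahead of the robot, y to its left, z up, the work surface at z = 0. Lengths are in mm, angles in rad, forces in N, time in s.
With the tool pointing down it reaches from about 300 to 775 mm from the base axis. Payload 14.6 kg.
Tool frame: the origin (TCP) lies at the very end of the fingers, on their centre line; the grasp point (between the pads) lies 19 mm behind it; z points along the fingers, y is the line along which they close (so a half turn about z gives the same grasp; the last joint's range is limited). The gripper opens to 94 mm and grips with 3 to 60 N. Pads are 16 mm wide; open, the fingers measure 119 mm over their backs; the gripper's body (75 mm by 177 mm) begins 78 mm behind the grasp point.
Start: joints at [1.043, 0.3, 1.521, -0, 1.321, -0.067], TCP at [244.562, 492.624, 205.446] pointing down, gripper open.
Joint ranges: [-3.03, 3.03], [-0.79, 2.21], [0.23, 2.52], [-1.04, 4.18], [0, 3.07], [-2.55, 2.55]. Speed limits (rad/s): [2.22, 2.22, 2.57, 3.14, 3.14, 3.14].

## Interface

Orientations are given as [roll, pitch, yaw] about the fixed x, y, z axes, in that order (R = Rz(yaw) Ry(pitch) Rx(roll)).
In Python, from cell import manip, eyes, ticket gives the robot as it stands. The module is installed in compiled form; this text tells all that it offers.
- The arm moves only by the tool arm_command, never from a script. Its argument "plan" is a list of rows, each a list of 5 numbers: the opening, from -1 (shut) to 1 (fully open), then the shift along the tool's x, y, z in m, then the turn about the tool's z in rad. In form: [[jaw, dx, dy, dz, roll], ...]. A call has 1 to 20 rows; each row shifts and turns the commanded pose from where the row before left it, along the tool's axes as they then stand; what a row does not reach is not made up. A row lasts 1/8 s, in which the tool goes at most 62.5 mm and 10.7 degrees, less where a joint would pass 70% of its speed; a pose out of reach is approached as far as the arm can. A call is refused whole if a number of a shift passes 0.0625 or a number of a turn 0.188, either way. A call with a gripper value outside its range is refused whole. The fingers move at their own pace and stop on an object; "newtons" is the grip in N (left out, the last holds). Time passes only in rows, so rows that do not move let the fingers close. It gives the time, the measured TCP pose, the force, the opening and the grip force at its end, in the units of the state.
- manip.read_state(): the state, without advancing time (a new reading comes with each control period).
- eyes.camera(name): name is "scene" or "side" or "wrist"; returns a dict with "img" (480x640x3 uint8, blue, green, red), "z_map" (480x640 float32, mm along the optical axis (not along the pixel's ray), 0 where there is no reading), "fx", "fy", "cx", "cy" (pixels), "eye" and "orientation" of the camera in the world. Camera axes: x right, y down, z forward; pixel columns grow to the right and rows downward; lengths in mm; the calibration is good to about 2 mm. A picture is of the moment at which its call begins.
- ticket.sign_off(): hands the job in; it is judged then, once.
The state is a dict: "clock": time; "joints": joint angles; "qd": joint speeds; "effort": joint torques, N m; "eef_pos": TCP position; "eef_rot": TCP orientation; "wrist_force": force on the tool from outside, world axes, zero at the start; "moment": the same for the moment, N m; "finger_gap": finger opening in mm; "finger_force": force on a finger pad.
Only numpy, scipy, OpenCV 4.12 (cv2) and the standard library are available. Lean on these libraries where they do the work, as an engineer would, in place of code of your own. Each camera call takes 0.05 s, during which the arm holds its last target. There are 200 camera calls.

## Task

Take the blue pan by its black handle and, without lifting it, slide it flat along the bench from its taped place into the V-shaped stop, pouring lip first, until its two tapering sides lie against the two bars. Then raise the handle so that the pan tips by 35 to 40 degrees, its lip end staying down in the stop, until all five steel bushes have run into the lip corner, and finish still gripping the handle with the pan held tipped so that the bushes can be picked out. Leave the other things on the bench where they are.

Things in the scene. Friction and masses are not known exactly. Their poses are not given: they have to be found in the camera images.
- pan_grip (a point): centre of the pan's black rubber grip, a straight bar 68 mm long (along x), 20 wide (y), 15 high; 36 mm above the pan's underside, 120 mm behind the pan's centre. Axes of the pan: x level from handle to lip, y to its left, z up. The blue pan is 140 mm long, 132 wide, 40 deep, 3 mm walls; its sides taper at 30 degrees to x towards a lip face 40 mm wide. About 0.4 kg
- pan_toe (a point): middle of the bottom outer edge of the pan's lip end, about which the pan tips: 70 mm in front of the pan's centre, 190 mm in front of pan_grip along x and 36 mm below it. Axes as for pan_grip. At the start the pan stands flat on the bench on its yellow taped place
- pan_corner (a point): the corner inside the pan where the bushes shall gather: middle of the inner face of the lip wall, 13.5 mm above the underside. The lip wall is 34 mm high. Axes as for pan_grip
- stop_seat (a point): point on the bench where pan_toe lies when the pan sits home in the fixed V-shaped stop: two aluminium bars, 72x20 mm, 8 high, 30 degrees either side of the stop's x axis, with a gap where the lip goes. x is level and points into the V; the pan's x points the same way when home. As the pan tips, its sides lean on the bars' top edges and the toe backs out by up to 6 mm
- bush0_mid (a point): centre of a turned steel bush, 19 mm in diameter, 21 mm high, 35 g, standing in the pan; friction in the pan about 0.3
- bush1_mid (a point): centre of the second bush, same kind
- bush2_mid (a point): centre of the third bush, same kind
- bush3_mid (a point): centre of the fourth bush, same kind
- bush4_mid (a point): centre of the fifth bush, same kind
- the_chalk: bystander: stick of chalk lying flat, 52 mm long, 10 mm thick; origin at the underside's centre
- loose_valve: bystander: black rubber tyre valve lying flat, 43 mm long, 19 mm thick; origin at the underside's centre
- cement_can: bystander: blue and white can with a screw cap, 64 mm in diameter, 139 mm high; origin under its centre
- black_cap: bystander: black plastic end cap standing on its open side, 68 mm in diameter, 48 mm high; origin under its centre

How it is judged (in metres and radians):
On the way:
1. the pan sits home in the V-shaped stop, flat on the bench (horizontal distance between pan_toe and stop_seat below 0.01 m and x of pan_grip in the frame of stop_seat below -0.15 m and angle between the x axis of pan_toe and the x axis of stop_seat, either way round below 0.12 rad and angle between pan_toe's own z axis and vertical below 0.06 rad and height (world z) of pan_toe below 0.006 m), for 0.2 s.
At the end, for the whole second after the job is handed in: The fingers still grip the pan; it is tipped 23 to 54 degrees, its grip over 90 mm up, its lip edge down in the stop (within 25 mm of the seat, under 15 mm up); every bush's centre is within 60 mm of the inside of the lip corner; pan and bushes are at rest (under 0.03 m/s) (angle between pan_toe's own z axis and vertical between 0.4 and 0.95 rad and height (world z) of pan_grip above 0.09 m and contact force between the fingers and pan above 2 N and horizontal distance between pan_toe and stop_seat below 0.025 m and height (world z) of pan_toe below 0.015 m and linear speed of each of pan, bush0, bush1, bush2, bush3, bush4 below 0.03 m/s and distance between each of bush0_mid, bush1_mid, bush2_mid, bush3_mid, bush4_mid and pan_corner below 0.06 m); the arm keeps its last pose, push and grip.
It fails at once if the pan is lifted or tipped before it has reached the stop (horizontal distance between pan_toe and stop_seat above 0.04 m and (height (world z) of pan_toe above 0.012 m or angle between pan_toe's own z axis and vertical above 0.12 rad)).
It fails at once if a bystander is moved by more than 30 mm (distance of any of black_cap, the_chalk, loose_valve, cement_can from where it was at the start of the episode above 0.03 m).
It also fails if it takes over 51 s, if anything falls off the work surface, if the arm or the gripper's body presses on something with over 40 N, if the wrist force passes 120 N, or if a joint passes its speed limit or range.

## Working session

There is one attempt and no reset: what is moved stays moved. The work goes in short steps, Python scripts to look and compute and a tool call to move; the robot and the scene stay as the last step left them, time stands still between calls to the robot, and variables do not carry over. Pictures are saved under pics/ and viewed, at most 10 in all, crops included, and the job is handed in when it is done.

Besides the shell and the picture viewer there is one more tool, called by a JSON object that holds its "method" and its "body", one argument or row to a line. arm_command: Moves the arm, as the interface text tells. Its arguments: {"type":"object","properties":{"plan":{"type":"array"},"newtons":{"type":"number"}},"required":["plan"]}

```bash
mkdir -p pics
cat > h.py <<'E'
import numpy as np, cv2
from scipy.spatial.transform import Rotation as R
from cell import manip, eyes, ticket
def cam(n):
    c=eyes.camera(n); c['R']=None
    o=np.array(c['orientation'],float)
    c['R']=o if o.shape==(3,3) else R.from_euler('xyz',o).as_matrix()
    return c
def rays(c,px):
    px=np.atleast_2d(px).astype(float)
    d=np.c_[(px[:,0]-c['cx'])/c['fx'],(px[:,1]-c['cy'])/c['fy'],np.ones(len(px))]
    return d@c['R'].T
def onz(c,px,z):
    d=rays(c,px); e=np.array(c['eye'],float)
    return e+d*((z-e[2])/d[:,2])[:,None]
def cloud(c):
    v,u=np.mgrid[0:480,0:640]
    d=rays(c,np.c_[u.ravel(),v.ravel()])
    return (np.array(c['eye'],float)+d*c['z_map'].reshape(-1,1)).reshape(480,640,3)
E
python3 - <<'E'
from h import *
print(manip.read_state())
for n in('scene','side'):
    c=cam(n); cv2.imwrite(f'pics/{n}0.png',c['img']); print(n,c['eye'],c['orientation'],c['fx'],c['cx'],c['cy'])
E
```

```text
{'clock': 0.0, 'joints': array([ 1.04341078e+00,  3.00433436e-01,  1.52161857e+00, -2.02936269e-05,
        1.32067175e+00, -6.65884331e-02]), 'qd': array([ 3.99859307e-06, -7.84460335e-04, -9.32622370e-04,  8.61032299e-04,
       -1.75044531e-04,  1.14199831e-03]), 'effort': array([ 3.82253011e-04, -5.31804121e+01, -3.52742600e+01,  7.09018693e-02,
        2.43693794e-02, -1.24414046e-04]), 'eef_pos': array([244.42921358, 492.39849526, 204.89112645]), 'eef_rot': array([-3.14046276e+00, -5.56493510e-05,  2.68080054e+00]), 'wrist_force': array([ 0.42829481,  0.1728484 , -0.49855179]), 'moment': array([ 0.0031492 ,  0.01135097, -0.06408282]), 'finger_force': 0.0, 'finger_gap': 94.05078293787433}
scene [  129.38823796 -1037.88916466   881.28212384] [-2.31535575 -0.01161943 -0.55883064] 611.7299684372272 323.0521848816023 241.16130215214633
side [  191.77703817 -1228.06616558   807.72741575] [-2.20901539  0.01178545 -0.42281538] 555.8258801071051 312.96950173705267 246.7063543886281
```

View pics/scene0.png

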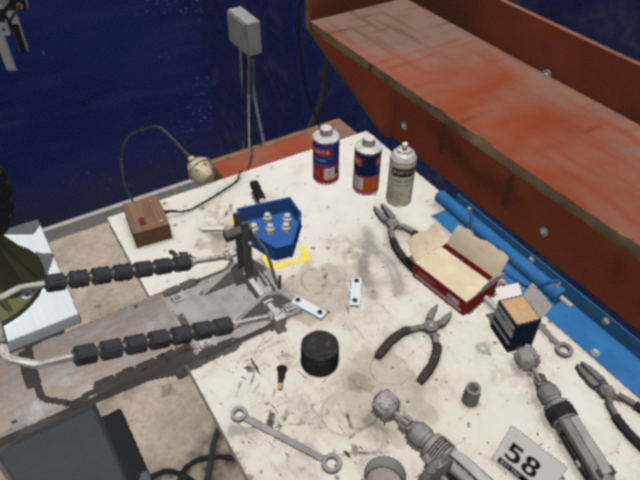

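View pics/side0.png

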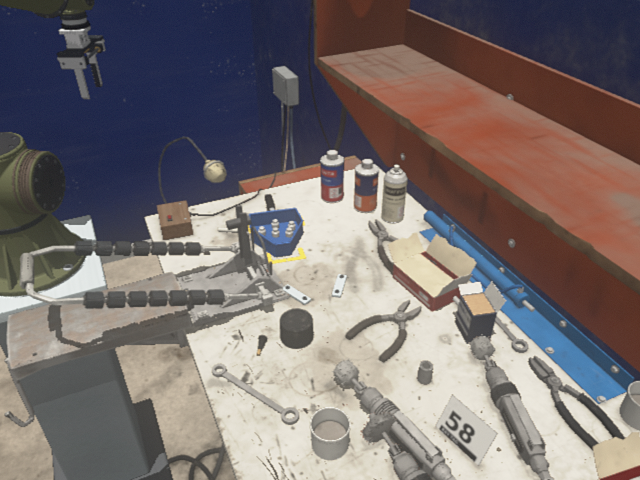

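Scene view: pan at about (270,228) with its handle at (258,190), bars at (310,307) and (355,291), cap at (320,353), valve at (281,377). A frame stands near (240,250). Next I measure.

Run:
```python
from h import *
for n,roi in(('scene',(190,170,380,400)),('side',(200,180,370,360))):
    c=cam(n); P=cloud(c); im=c['img']; x0,y0,x1,y1=roi
    np.savez(f'{n}0.npz',P=P,im=im)
    hsv=cv2.cvtColor(im,cv2.COLOR_BGR2HSV)
    m=np.zeros((480,640),bool); m[y0:y1,x0:x1]=1
    ok=c['z_map']>0; Z=P[...,2]
    blue=m&ok&(hsv[...,0]>100)&(hsv[...,0]<125)&(hsv[...,1]>130)&(hsv[...,2]>50)&(Z>-10)&(Z<60)
    q=P[blue]; print(n,'blue',len(q),q.min(0).round(),q.max(0).round())
    top=q[q[:,2]>33]; 
    print('hull rim',cv2.approxPolyDP(cv2.convexHull(top[:,:2].astype(np.float32)),6,True).reshape(-1,2).round().tolist())
    dark=m&ok&(hsv[...,2]<60)&(Z>-5)&(Z<70)
    k,l,s,ce=cv2.connectedComponentsWithStats(dark.astype(np.uint8))
    for i in range(1,k):
        if s[i,4]>25:
            p=P[l==i]; r=cv2.minAreaRect(p[:,:2].astype(np.float32)); print('dark',ce[i].round(),s[i,4],p.mean(0).round(),np.percentile(p[:,2],[5,95]).round(),np.round(r[0]),np.round(r[1]),r[2])
    bar=m&ok&(Z>4.5)&(Z<12)&(~blue)&(P[...,0]>200)
    k,l,s,ce=cv2.connectedComponentsWithStats(bar.astype(np.uint8))
    for i in range(1,k):
        if s[i,4]>60:
            p=P[l==i]; r=cv2.minAreaRect(p[:,:2].astype(np.float32)); print('bar',ce[i].round(),s[i,4],p.mean(0).round(1),np.round(r[0],1),np.round(r[1],1),r[2],cv2.boxPoints(r).round().tolist())
    yl=m&ok&(hsv[...,0]>18)&(hsv[...,0]<35)&(hsv[...,1]>130)&(abs(Z)<8); q=P[yl]; print('yellow',q.mean(0).round(1),q.min(0).round(),q.max(0).round(), cv2.boxPoints(cv2.minAreaRect(q[:,:2].astype(np.float32))).round().tolist())
    cv2.imwrite(f'pics/{n}crop.png',cv2.resize(im[y0:y1,x0:x1],None,fx=3 if n=='side' else 2.5,fy=3 if n=='side' else 2.5,interpolation=cv2.INTER_CUBIC))
    # height map of tall things near
    t=m&ok&(Z>60)&(Z<400); 
    k,l,s,ce=cv2.connectedComponentsWithStats(t.astype(np.uint8))
    for i in range(1,k):
        if s[i,4]>60: p=P[l==i]; print('tall',ce[i].round(),s[i,4],p.min(0).round(),p.max(0).round())
```

```text
scene blue 1911 [ 509. -246.   -3.] [807. -86.  60.]
hull rim [[807.0, -146.0], [801.0, -135.0], [522.0, -88.0], [515.0, -194.0], [528.0, -237.0], [560.0, -246.0]]
dark [366. 173.] 103 [ 812. -147.   62.] [56. 69.] [ 813. -145.] [21. 52.] 50.61643600463867
dark [256. 190.] 126 [583. -52.  42.] [36. 46.] [584. -51.] [64. 16.] 75.72291564941406
dark [241. 263.] 53 [ 445. -255.   57.] [47. 69.] [ 444. -254.] [ 9. 12.] 58.54804611206055
dark [249. 271.] 62 [ 447. -286.   60.] [50. 69.] [ 447. -286.] [ 8. 16.] 74.23382568359375
dark [319. 356.] 1101 [ 466. -506.   38.] [11. 49.] [ 472. -496.] [64. 60.] 64.36984252929688
dark [281. 372.] 82 [ 403. -486.   14.] [ 9. 17.] [ 403. -487.] [24. 12.] 63.952823638916016
bar [365. 191.] 67 [ 813.9 -145.5    8.5] [ 816.7 -143. ] [25.5 58.3] 54.14730453491211 [[786.0, -136.0], [833.0, -170.0], [848.0, -150.0], [801.0, -116.0]]
bar [213. 228.] 84 [459.1 -82.    8.1] [458.7 -81.5] [11.3 49.7] 59.27979278564453 [[434.0, -74.0], [477.0, -99.0], [483.0, -89.0], [440.0, -64.0]]
bar [266. 280.] 292 [ 485.  -274.5    6.9] [ 485.3 -268.7] [86.8 38.7] 87.53691
[... 1091 characters left out ...]
  -4.] [602. -67.   6.] [[507.0, -67.0], [509.0, -262.0], [602.0, -261.0], [600.0, -66.0]]
tall [202. 176.] 328 [ 405. -180.  198.] [ 452. -148.  232.]
tall [367. 172.] 98 [ 797. -161.   60.] [ 842. -128.   76.]
tall [245. 243.] 1129 [ 414. -334.   60.] [ 482. -230.  182.]
tall [195. 261.] 88 [ 354. -228.   61.] [ 385. -205.   83.]
tall [214. 328.] 845 [ 282. -409.   60.] [ 389. -377.  108.]
side blue 9 [ 531. -124.    2.] [566. -98.   4.]Traceback (most recent call last):
  File "<stdin>", line 11, in <module>
cv2.error: OpenCV(4.12.0) /io/opencv/modules/imgproc/src/approx.cpp:690: error: (-215:Assertion failed) npoints >= 0 && (depth == CV_32S || depth == CV_32F) in function 'approxPolyDP'
```

Run:
```python
from h import *
c=cam('side'); P=cloud(c); im=c['img']; z=c['z_map']
np.savez('side0.npz',P=P,im=im)
print((z>0).mean(), P[312,297],P[285,340],P[205,269],P[170,214])
d=np.load('scene0.npz')
a=cv2.resize(d['im'][170:400,190:390],None,fx=2,fy=2,interpolation=cv2.INTER_CUBIC)
b=cv2.resize(im[180:360,200:380],None,fx=2.2,fy=2.2,interpolation=cv2.INTER_CUBIC)
o=np.zeros((460,800,3),np.uint8); o[:460,:400]=a; o[:b.shape[0],400:400+b.shape[1]]=b
cv2.imwrite('pics/crop.png',o)
```

```text
0.99609375 [ 485.76965095 -475.84798374   48.9143354 ] [ 620.58547933 -397.32008928    9.52386691] [578.04504126 -71.82670658  43.04873134] [ 426.18316181 -170.74555191  229.49592506]
```

View pics/crop.png

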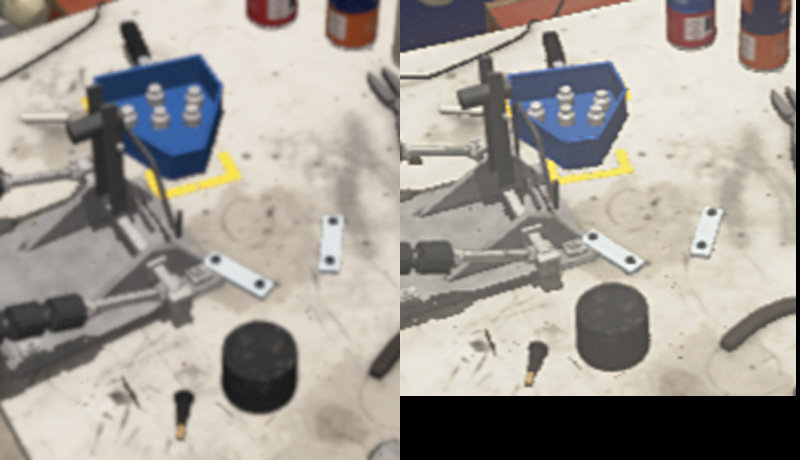

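Crops: the pan with five bushes on its tape, a grey vice-like fixture close to its left with a dark post (left crop about (110,150)), the bars at left-crop (238,272) and (331,243), chalk at (45,118). Now precise masks.

```bash
cat > meas.py <<'E'
from h import *
def comps(m,lo):
    k,l,s,ce=cv2.connectedComponentsWithStats(m.astype(np.uint8)); return [(l==i) for i in range(1,k) if s[i,4]>lo]
def rect_on(c,mask,z):
    pts=np.argwhere(mask)[:,::-1]; p=onz(c,pts,z)[:,:2].astype(np.float32)
    r=cv2.minAreaRect(p); b=cv2.boxPoints(r); e=[b[1]-b[0],b[2]-b[1]]; L=max(e,key=np.linalg.norm)
    return np.array(r[0]),sorted(r[1]),np.degrees(np.arctan2(L[1],L[0]))%180
E
python3 - <<'E'
from meas import *
for n in('scene','side'):
    c=cam(n); P=cloud(c); im=c['img'].astype(int); Z=P[...,2]; X=P[...,0];Y=P[...,1]
    hsv=cv2.cvtColor(c['img'],cv2.COLOR_BGR2HSV)
    print(n)
    bar=(X>480)&(X<700)&(Y>-480)&(Y<-320)&(abs(Z-8)<8)&(im[...,0]>=im[...,2]-2)&(im[...,1]>150)
    for m in comps(bar,60): print(' bar',m.sum(),*rect_on(c,m,8),'z',np.median(Z[m]).round(1), np.median(X[m]).round(1),np.median(Y[m]).round(1))
    hd=(X>520)&(X<640)&(Y>-110)&(Y<0)&(Z>20)&(Z<60)&(im.max(2)<80)
    for m in comps(hd,30): print(' handle',m.sum(),*rect_on(c,m,43.5),'z',np.percentile(Z[m],[10,50,90]).round(1),P[m].mean(0).round(1))
    # rim: points 37..44 high near pan
    rim=(X>470)&(X<660)&(Y>-260)&(Y<-60)&(Z>36)&(Z<46)&(im[...,0]>im[...,2]+30)
    q=P[rim][:,:2].astype(np.float32); h=cv2.approxPolyDP(cv2.convexHull(q),5,True).reshape(-1,2); print(' rim',h.round().tolist())
    post=(X>400)&(X<560)&(Y>-345)&(Y<-200)&(Z>50)&(Z<260)
    for zl in(50,80,110,140,170): 
        q=P[post&(Z>zl)]; 
        if len(q): print(' post>',zl,len(q),np.percentile(q,1,axis=0).round(),np.percentile(q,99,axis=0).round())
    lamp=(X>350)&(X<520)&(Y>-220)&(Y<-100)&(Z>185)
    if lamp.any(): print(' lamp',P[lamp].min(0).round(),P[lamp].max(0).round())
    y=(hsv[...,0]>18)&(hsv[...,0]<35)&(hsv[...,1]>130)&(abs(Z)<8)&(X>450)&(X<660)&(Y<-200)&(Y>-280)
    print(' tape',*rect_on(c,y,0))
E
```

```text
scene
 bar 256 [ 617.99365234 -393.40301514] [20.151823043823242, 72.75557708740234] 52.88375 z 7.5 618.1 -392.8
 bar 290 [ 519.89862061 -379.56402588] [20.9783992767334, 72.7122573852539] 112.46786 z 7.7 520.6 -380.2
 handle 142 [581.66912842 -55.80488968] [18.817880630493164, 72.4898681640625] 76.38958 z [37.8 42.4 45. ] [582.7 -52.5  41.7]
 rim [[631.0, -109.0], [519.0, -84.0], [514.0, -196.0], [530.0, -238.0], [566.0, -243.0], [630.0, -163.0]]
 post> 50 1255 [ 406. -335.   51.] [ 481. -210.  180.]
 post> 80 965 [ 415. -316.   82.] [ 481. -242.  180.]
 post> 110 690 [ 415. -293.  110.] [ 480. -252.  180.]
 post> 140 507 [ 415. -288.  140.] [ 464. -252.  180.]
 post> 170 93 [ 441. -289.  170.] [ 455. -251.  182.]
 lamp [ 405. -181.  199.] [ 454. -101.  242.]
 tape [ 553.39849854 -234.11395264] [42.736900329589844, 90.74988555908203] 168.88707
side
 bar 168 [ 619.51062012 -394.03619385] [19.598304748535156, 73.88905334472656] 53.25961 z 8.2 618.6 -394.9
 bar 189 [ 521.90258789 -380.72451782] [21.050090789794922, 72.07072448730469] 111.254944 z 8.5 522.1 -383.6
 handle 76 [583.98455811 -57.69078445] [16.745983123779297, 68.7176284790039] 75.63785 z [41.1 43.4 45.4] [584.2 -55.4  43.2]
 rim [[631.0, -105.0], [555.0, -90.0], [517.0, -91.0], [502.0, -144.0], [530.0, -240.0], [564.0, -242.0], [626.0, -174.0]]
 post> 50 968 [ 406. -344.   51.] [ 482. -208.  181.]
 post> 80 719 [ 415. -318.   82.] [ 482. -232.  181.]
 post> 110 515 [ 415. -293.  111.] [ 480. -249.  181.]
 post> 140 365 [ 415. -288.  141.] [ 464. -251.  182.]
 post> 170 73 [ 441. -288.  170.] [ 455. -249.  183.]
 lamp [ 405. -181.  198.] [ 454. -100.  243.]
 tape [ 555.73773193 -235.24786377] [41.97005844116211, 88.06568145751953] 169.64204
```

{"method": "arm_command", "body": {
  "plan": [
    [1, -0.025, -0.0155, 0, 0],
    [1, -0.05, -0.031, 0, 0],
    [1, -0.05, -0.031, 0, 0],
    [1, -0.05, -0.031, 0, 0],
    [1, -0.05, -0.031, 0, 0],
    [1, -0.05, -0.031, 0, 0],
    [1, -0.05, -0.031, 0, 0],
    [1, -0.05, -0.031, 0, 0],
    [1, -0.05, -0.031, 0, 0],
    [1, -0.05, -0.031, 0, 0],
    [1, -0.05, -0.031, 0, 0],
    [1, -0.024, -0.0155, 0, 0.1]
  ],
  "newtons": 20
}}

```text
clock: 1.85
eef_pos: [585.5, -59.5, 205.0]
eef_rot: [-3.141, -0.0, 2.577]
wrist_force: [0.0, -0.4, 0.6]
finger_gap: 94.4
finger_force: 0.0
```

{"method": "arm_command", "body": {
  "plan": [
    [1, 0, 0, 0, 0.15],
    [1, 0, 0, 0, 0.18],
    [1, 0, 0, 0, 0.18],
    [1, 0, 0, 0, 0.18],
    [1, 0, 0, 0, 0.18],
    [1, 0, 0, 0, 0.18],
    [1, 0, 0, 0, 0.16],
    [1, 0, 0, 0, 0],
    [1, 0, 0, 0, 0]
  ]
}}

```text
clock: 2.98
eef_pos: [584.6, -56.9, 205.4]
eef_rot: [-3.141, 0.0, 1.374]
wrist_force: [0.6, 0.7, -0.1]
finger_gap: 94.2
finger_force: 0.0
```

Run:
```python
from meas import *
s=manip.read_state(); print(s['clock'],s['eef_pos'],s['eef_rot'],s['joints'])
c=cam('wrist'); cv2.imwrite('pics/w1.png',c['img']); print(c['eye'],c['orientation'],c['fx'])
d=cam('scene'); P=cloud(d); im=d['img']
m=(P[...,0]>330)&(P[...,0]<560)&(P[...,1]>-230)&(P[...,1]<150)&(P[...,2]>60)&(P[...,2]<600)
for k in comps(m,15): q=P[k]; print(k.sum(),q.min(0).round(),q.max(0).round(),im[k].mean(0).round())
```

```text
2.975 [584.64684614 -56.93705523 205.40294964] [-3.14147518e+00  3.55573950e-06  1.37437879e+00] [-1.59428823e-01  3.83742119e-01  1.40924782e+00  8.10919502e-07
  1.34872024e+00  3.69885352e-02]
[601.9142478   21.69401044 385.30035538] [ 2.86182581e+00 -1.40992357e-03 -1.96824211e-01] 377.3624517230226
5032 [ 330. -118.  204.] [560.  -7. 524.] [47. 53. 53.]
991 [ 333. -182.   61.] [453. 100. 248.] [ 95. 106. 112.]
337 [ 330. -230.   60.] [ 393. -200.   92.] [83. 84. 86.]
```

View pics/w1.png

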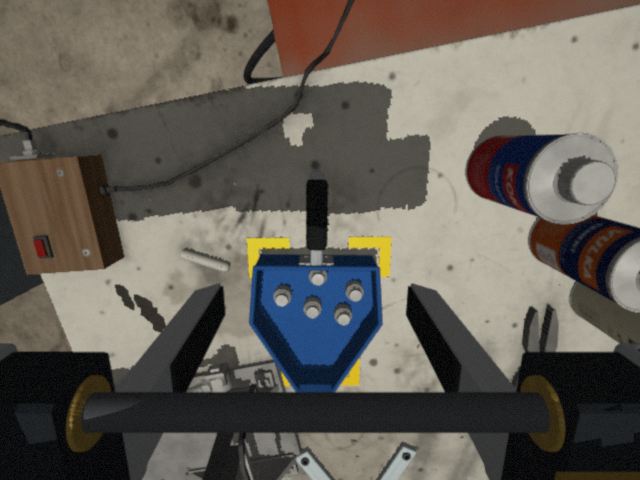

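Wrist view: the black handle runs from (317,180) to (316,250), nearly in line with the image columns. The pan rim spans (250–383, 265) and the bars are at the bottom. I measure the handle here.

Run:
```python
from meas import *
c=cam('wrist'); P=cloud(c); im=c['img'].astype(int); v,u=np.mgrid[0:480,0:640]
h=(u>295)&(u<340)&(v>170)&(v<252)&(im.max(2)<55)&(P[...,2]>25)
for m in comps(h,100):
    print('handle',m.sum(),*rect_on(c,m,43.5),np.median(P[m],0).round(1),[u[m].min(),u[m].max(),v[m].min(),v[m].max()])
b=(u>235)&(u<400)&(v>240)&(v<392)&(im[...,0]>im[...,2]+40)
m=max(comps(b,500),key=lambda m:m.sum()); rim=m&(P[...,2]>36)&(P[...,2]<46)
q=P[rim][:,:2].astype(np.float32); print('rim',cv2.approxPolyDP(cv2.convexHull(q),4,True).reshape(-1,2).round().tolist())
y=(np.abs(P[...,2])<12)&(im[...,1]>im[...,0]+70)&(u>240)&(u<395)&(v>230)
print('tape',*rect_on(c,y,0), cv2.approxPolyDP(cv2.convexHull(P[y][:,:2].astype(np.float32)),4,True).reshape(-1,2).round().tolist())
```

```text
handle 1451 [590.25231934 -45.85609818] [19.264577865600586, 65.58273315429688] 79.14726 [590.4 -43.5  43.6] [np.int64(306), np.int64(327), np.int64(179), np.int64(249)]
rim [[636.0, -106.0], [522.0, -84.0], [503.0, -142.0], [535.0, -232.0], [571.0, -236.0], [629.0, -173.0]]
tape [ 569.34661865 -167.40429688] [152.95838928222656, 182.5604705810547] 79.22415 [[660.0, -91.0], [512.0, -64.0], [504.0, -107.0], [512.0, -249.0], [597.0, -263.0], [653.0, -135.0]]
```

{"method": "arm_command", "body": {
  "plan": [
    [1, 0.003, 0, 0.03, 0],
    [1, 0.003, 0, 0.04, 0],
    [1, 0, 0, 0.04, 0],
    [1, 0, 0, 0.015, 0],
    [1, 0, 0, 0, 0]
  ]
}}

```text
clock: 3.75
eef_pos: [585.8, -51.1, 80.4]
eef_rot: [-3.141, 0.0, 1.371]
wrist_force: [1.0, 0.2, 0.5]
finger_gap: 94.1
finger_force: 0.0
```

Run:
```python
from meas import *
s=manip.read_state(); print(s['eef_pos'],s['eef_rot'])
c=cam('wrist'); P=cloud(c); im=c['img'].astype(int); v,u=np.mgrid[0:480,0:640]
h=(im.max(2)<55)&(P[...,2]>32)&(P[...,2]<50)&(P[...,0]>560)&(P[...,0]<615)&(P[...,1]>-100)&(P[...,1]<0)
for m in comps(h,100):
    print('handle',m.sum(),*rect_on(c,m,43.5),np.median(P[m],0).round(1),[u[m].min(),u[m].max(),v[m].min(),v[m].max()])
cv2.imwrite('pics/w2.png',c['img'])
```

```text
[585.84827668 -51.08042081  80.43961509] [-3.14085658e+00  7.39551641e-05  1.37127479e+00]
handle 3227 [590.01525879 -45.68951035] [19.550151824951172, 66.47138977050781] 77.948135 [590.2 -43.   43.6] [np.int64(301), np.int64(334), np.int64(211), np.int64(315)]
```

View pics/w2.png

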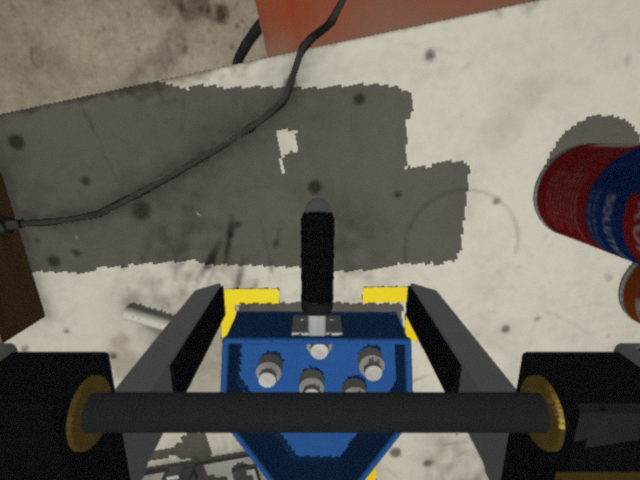

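{"method": "arm_command", "body": {
  "plan": [
    [1, 0.003, 0.002, 0.025, 0],
    [1, 0, 0, 0.025, 0],
    [1, 0, 0, 0.0135, 0],
    [1, 0, 0, 0, 0],
    [-1, 0, 0, 0, 0],
    [-1, 0, 0, 0, 0],
    [-1, 0, 0, 0, 0],
    [-1, 0, 0, 0, 0],
    [-1, 0, 0, 0, 0],
    [-1, 0, 0, 0, 0]
  ],
  "newtons": 20
}}

```text
clock: 5.05
eef_pos: [588.4, -48.5, 16.9]
eef_rot: [-3.142, -0.0, 1.371]
wrist_force: [-0.2, -0.8, 0.0]
finger_gap: 37.7
finger_force: 0.0
```

Run:
```python
from meas import *
s=manip.read_state(); print({k:np.round(v,2) for k,v in s.items()})
for n in ('scene','side'):
    c=cam(n); P=cloud(c); im=c['img'].astype(int); X,Y,Z=P[...,0],P[...,1],P[...,2]
    rim=(X>470)&(X<660)&(Y>-260)&(Y<-60)&(Z>36)&(Z<46)&(im[...,0]>im[...,2]+30)
    q=P[rim][:,:2].astype(np.float32); print(' rim',cv2.approxPolyDP(cv2.convexHull(q),5,True).reshape(-1,2).round().tolist())
cv2.imwrite('pics/w3.png',cam('wrist')['img'])
```

```text
{'clock': np.float64(5.05), 'joints': array([-0.14,  0.6 ,  1.56,  0.  ,  0.98,  0.06]), 'qd': array([-0.,  0., -0., -0.,  0., -0.]), 'effort': array([ 0.000e+00, -6.340e+01, -2.909e+01,  6.000e-02,  1.000e-02,
        0.000e+00]), 'eef_pos': array([588.41, -48.51,  16.93]), 'eef_rot': array([-3.14, -0.  ,  1.37]), 'wrist_force': array([-0.25, -0.76,  0.03]), 'moment': array([-0.07,  0.04,  0.02]), 'finger_force': np.float64(0.0), 'finger_gap': np.float64(37.72)}
 rim [[634.0, -109.0], [583.0, -92.0], [519.0, -84.0], [514.0, -192.0], [529.0, -240.0], [566.0, -243.0], [630.0, -163.0]]
 rim [[632.0, -110.0], [576.0, -90.0], [520.0, -83.0], [503.0, -161.0], [530.0, -239.0], [567.0, -241.0], [627.0, -173.0]]
```

Still closing; I let the fingers finish.

{"method": "arm_command", "body": {
  "plan": [
    [-1, 0, 0, 0, 0],
    [-1, 0, 0, 0, 0],
    [-1, 0, 0, 0, 0],
    [-1, 0, 0, 0, 0],
    [-1, 0, 0, 0, 0],
    [-1, 0, 0, 0, 0]
  ]
}}

```text
clock: 5.95
eef_pos: [588.4, -48.5, 16.9]
eef_rot: [-3.141, 0.0, 1.371]
wrist_force: [-1.5, 0.5, 1.2]
finger_gap: 19.8
finger_force: 20.0
```

Run:
```python
from meas import *
s=manip.read_state(); print({k:np.round(v,2) for k,v in s.items() if k!='effort'})
c=cam('wrist'); cv2.imwrite('pics/w3.png',c['img']); print(c['eye'])
```

```text
{'clock': np.float64(5.95), 'joints': array([-0.14,  0.6 ,  1.56,  0.  ,  0.98,  0.06]), 'qd': array([ 0., -0., -0., -0.,  0.,  0.]), 'eef_pos': array([588.36, -48.47,  16.93]), 'eef_rot': array([-3.14,  0.  ,  1.37]), 'wrist_force': array([-1.46,  0.46,  1.23]), 'moment': array([ 0.05,  0.33, -0.13]), 'finger_force': np.float64(20.0), 'finger_gap': np.float64(19.81)}
[605.91334443  30.07591117 196.81019552]
```

View pics/w3.png

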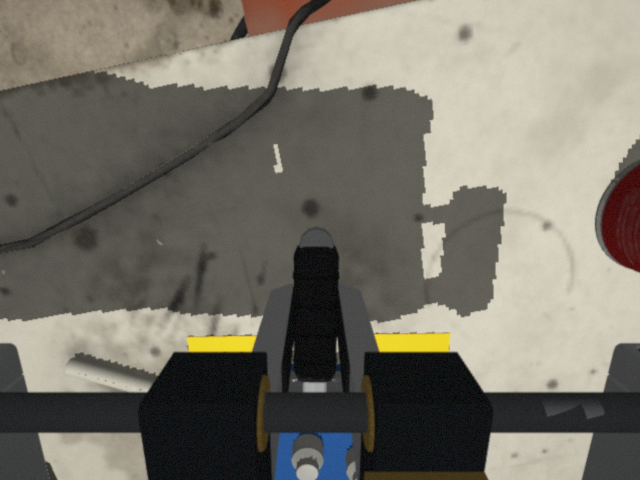

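Gripped (gap 19.8 mm, 20 N), handle between the pads at (315,310). Now slide, turning onto the stop's axis early.

{"method": "arm_command", "body": {
  "plan": [
    [-1, -0.004, 0.0005, 0, -0.013],
    [-1, -0.008, 0.0015, 0, -0.014],
    [-1, -0.01, 0.002, 0, -0.014],
    [-1, -0.011, 0.002, 0, -0.014],
    [-1, -0.011, 0.002, 0, -0.014],
    [-1, -0.012, 0.002, 0, 0],
    [-1, -0.012, 0.002, 0, 0],
    [-1, -0.012, 0.002, 0, 0],
    [-1, -0.012, 0.002, 0, 0],
    [-1, -0.012, 0.002, 0, 0],
    [-1, -0.012, 0.002, 0, 0],
    [-1, -0.012, 0.002, 0, 0],
    [-1, -0.012, 0.002, 0, 0],
    [-1, -0.01, 0.0015, 0, 0],
    [-1, -0.008, 0.001, 0, 0],
    [-1, -0.003, 0.0005, 0, 0],
    [-1, 0, 0, 0, 0]
  ]
}}

```text
clock: 8.12
eef_pos: [592.5, -212.2, 16.9]
eef_rot: [3.141, 0.001, 1.44]
wrist_force: [-0.7, -2.2, -2.2]
finger_gap: 19.9
finger_force: 20.0
```

Run:
```python
from meas import *
s=manip.read_state(); print({k:np.round(v,2) for k,v in s.items() if k in('clock','eef_pos','eef_rot','wrist_force','moment')})
for n in ('scene','side'):
    c=cam(n); P=cloud(c); im=c['img'].astype(int); X,Y,Z=P[...,0],P[...,1],P[...,2]
    b=(X>470)&(X<680)&(Y>-450)&(Y<-200)&(Z>-3)&(Z<50)&(im[...,0]>im[...,2]+40)
    m=max(comps(b,50),key=lambda m:m.sum()); q=P[m]
    print(n,'hull>30',cv2.approxPolyDP(cv2.convexHull(q[q[:,2]>30][:,:2].astype(np.float32)),4,True).reshape(-1,2).round().tolist())
    print('  lowest y pts',q[q[:,1]<np.percentile(q[:,1],3)].mean(0).round(1),'z<8:',q[q[:,2]<8].mean(0).round(1) if (q[:,2]<8).any() else None)
    if n=='scene': cv2.imwrite('pics/s4.png',cv2.resize(c['img'][170:400,190:390],None,fx=2.5,fy=2.5))
```

```text
{'clock': np.float64(8.12), 'eef_pos': array([ 592.48, -212.19,   16.94]), 'eef_rot': array([3.14, 0.  , 1.44]), 'wrist_force': array([-0.74, -2.19, -2.23]), 'moment': array([-0.42,  0.24, -0.01])}
scene hull>30 [[643.0, -269.0], [584.0, -257.0], [526.0, -254.0], [510.0, -315.0], [548.0, -407.0], [578.0, -412.0], [642.0, -327.0]]
  lowest y pts [ 569.8 -403.7   28.9] z<8: [ 585.6 -314.7    2.9]
side hull>30 [[642.0, -268.0], [532.0, -252.0], [526.0, -257.0], [511.0, -313.0], [547.0, -407.0], [583.0, -410.0], [643.0, -325.0]]
  lowest y pts [ 566.4 -406.1   43. ] z<8: [ 586.3 -307.5    3.6]
```

View pics/s4.png

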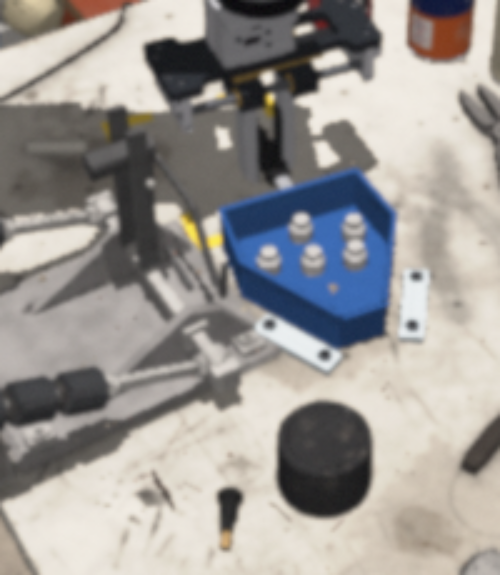

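Pan lies flat, just short of the bars (lip about 9 mm to go), with all five bushes standing. Creep in.

{"method": "arm_command", "body": {
  "plan": [
    [-1, -0.002, 0, 0, 0],
    [-1, -0.003, 0, 0, 0],
    [-1, -0.002, 0, 0, 0],
    [-1, 0, 0, 0, 0]
  ]
}}

```text
clock: 8.72
eef_pos: [591.6, -218.9, 16.9]
eef_rot: [3.142, 0.0, 1.44]
wrist_force: [0.5, 0.4, -0.8]
finger_gap: 20.1
finger_force: 20.0
```

{"method": "arm_command", "body": {
  "plan": [
    [-1, -0.0015, 0, 0, 0],
    [-1, -0.0015, 0, 0, 0],
    [-1, 0, 0, 0, 0]
  ]
}}

```text
clock: 9.1
eef_pos: [591.2, -221.8, 16.9]
eef_rot: [3.142, 0.0, 1.44]
wrist_force: [0.5, 1.6, -1.0]
finger_gap: 19.6
finger_force: 20.0
```

{"method": "arm_command", "body": {
  "plan": [
    [-1, -0.0015, 0, 0, 0],
    [-1, -0.0015, 0, 0, 0],
    [-1, 0, 0, 0, 0]
  ]
}}

```text
clock: 9.48
eef_pos: [590.8, -224.6, 16.9]
eef_rot: [3.142, -0.0, 1.44]
wrist_force: [0.3, 2.9, -0.4]
finger_gap: 19.7
finger_force: 20.0
```

{"method": "arm_command", "body": {
  "plan": [
    [-1, -0.001, 0, 0, 0],
    [-1, -0.001, 0, 0, 0],
    [-1, 0, 0, 0, 0]
  ]
}}

```text
clock: 9.85
eef_pos: [590.9, -225.9, 17.0]
eef_rot: [3.141, -0.001, 1.44]
wrist_force: [3.2, 8.1, -0.5]
finger_gap: 19.9
finger_force: 20.0
```

{"method": "arm_command", "body": {
  "plan": [
    [-1, -0.001, 0.001, 0, 0],
    [-1, -0.001, 0, 0, 0],
    [-1, 0, 0, 0, 0],
    [-1, 0, 0, 0, 0]
  ]
}}

```text
clock: 10.35
eef_pos: [591.8, -228.0, 17.0]
eef_rot: [3.141, -0.001, 1.44]
wrist_force: [3.9, 8.2, -0.7]
finger_gap: 19.7
finger_force: 20.0
```

```bash
cat > pan.py <<'E'
from meas import *
s=manip.read_state(); print({k:np.round(v,2) for k,v in s.items() if k in('clock','eef_pos','eef_rot','wrist_force','moment')})
for n in ('scene','side'):
    c=cam(n); P=cloud(c); im=c['img'].astype(int); X,Y,Z=P[...,0],P[...,1],P[...,2]
    b=(X>470)&(X<680)&(Y>-450)&(Y<-200)&(Z>-3)&(Z<50)&(im[...,0]>im[...,2]+40)
    m=max(comps(b,50),key=lambda m:m.sum()); q=P[m]
    print(n,'hull>30',cv2.approxPolyDP(cv2.convexHull(q[q[:,2]>30][:,:2].astype(np.float32)),4,True).reshape(-1,2).round().tolist())
    cv2.imwrite(f'pics/{n}_p{s["clock"]:.1f}.png',cv2.resize(c['img'][170:400,190:390],None,fx=2.5,fy=2.5))
E
python3 pan.py; ls pics
```

```text
{'clock': np.float64(10.35), 'eef_pos': array([ 591.77, -227.95,   17.05]), 'eef_rot': array([ 3.14, -0.  ,  1.44]), 'wrist_force': array([ 3.86,  8.19, -0.66]), 'moment': array([ 1.41, -0.59,  0.12])}
scene hull>30 [[642.0, -286.0], [580.0, -271.0], [523.0, -271.0], [511.0, -332.0], [548.0, -421.0], [581.0, -425.0], [642.0, -343.0]]
side hull>30 [[640.0, -284.0], [529.0, -268.0], [510.0, -329.0], [550.0, -420.0], [579.0, -428.0], [636.0, -355.0], [645.0, -301.0]]
crop.png
s4.png
scene0.png
scene_p10.3.png
scenecrop.png
side0.png
side_p10.3.png
w1.png
w2.png
w3.png
```

{"method": "arm_command", "body": {
  "plan": [
    [-1, -0.001, 0, 0, 0],
    [-1, -0.001, 0, 0, 0],
    [-1, 0, 0, 0, 0]
  ]
}}

```text
clock: 10.82
eef_pos: [592.0, -228.8, 17.2]
eef_rot: [3.14, -0.002, 1.441]
wrist_force: [6.2, 16.3, 1.0]
finger_gap: 20.2
finger_force: 20.0
```

```bash
python3 pan.py
```

```text
{'clock': np.float64(10.82), 'eef_pos': array([ 591.99, -228.76,   17.22]), 'eef_rot': array([ 3.14, -0.  ,  1.44]), 'wrist_force': array([ 6.24, 16.27,  1.02]), 'moment': array([ 2.75, -1.02,  0.09])}
scene hull>30 [[642.0, -286.0], [526.0, -270.0], [510.0, -329.0], [547.0, -423.0], [581.0, -425.0], [642.0, -344.0]]
side hull>30 [[640.0, -284.0], [531.0, -268.0], [524.0, -274.0], [510.0, -333.0], [548.0, -424.0], [582.0, -426.0], [642.0, -348.0], [645.0, -301.0]]
```

View pics/scene_p10.8.png

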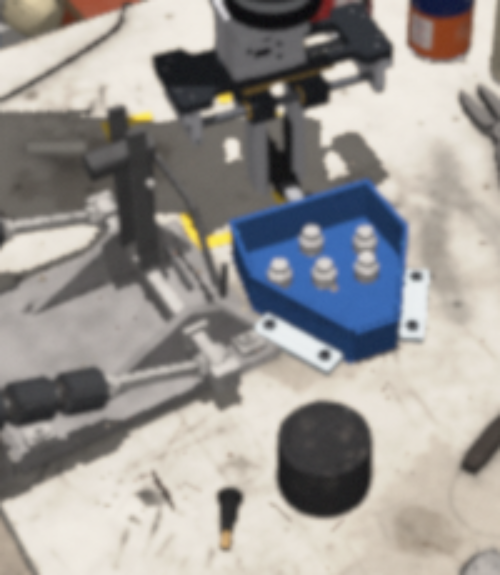

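Pan seated: left wall against the left bar (300,335), right wall against the right bar (405,300), bushes upright. Start tipping along the arc about the toe.

{"method": "arm_command", "body": {
  "plan": [
    [-1, -0.0005, 0, -0.003, 0],
    [-1, -0.001, 0, -0.0054, 0],
    [-1, -0.001, 0, -0.0054, 0],
    [-1, -0.0015, 0, -0.0054, 0],
    [-1, -0.0015, 0, -0.0054, 0],
    [-1, -0.002, 0, -0.0054, 0],
    [-1, -0.0005, 0, -0.0024, 0],
    [-1, 0, 0, 0, 0]
  ]
}}

```text
clock: 11.92
eef_pos: [589.9, -238.9, 49.5]
eef_rot: [3.141, 0.0, 1.44]
wrist_force: [0.9, 1.6, -2.3]
finger_gap: 20.0
finger_force: 20.0
```

```bash
python3 pan.py
```

```text
{'clock': np.float64(11.92), 'eef_pos': array([ 589.94, -238.88,   49.45]), 'eef_rot': array([3.14, 0.  , 1.44]), 'wrist_force': array([ 0.91,  1.59, -2.31]), 'moment': array([ 0.3 , -0.2 ,  0.08])}
scene hull>30 [[640.0, -290.0], [536.0, -275.0], [523.0, -282.0], [510.0, -337.0], [548.0, -428.0], [580.0, -432.0], [625.0, -372.0], [640.0, -344.0]]
side hull>30 [[640.0, -295.0], [532.0, -277.0], [523.0, -371.0], [549.0, -428.0], [583.0, -430.0], [635.0, -356.0]]
```

{"method": "arm_command", "body": {
  "plan": [
    [-1, -0.002, 0, -0.005, 0],
    [-1, -0.002, 0, -0.005, 0],
    [-1, -0.002, 0, -0.005, 0],
    [-1, -0.0022, 0, -0.005, 0],
    [-1, -0.0024, 0, -0.005, 0],
    [-1, -0.0026, 0, -0.005, 0],
    [-1, -0.003, 0, -0.0046, 0],
    [-1, -0.003, 0, -0.0046, 0],
    [-1, -0.001, 0, -0.0015, 0],
    [-1, 0, 0, 0, 0]
  ]
}}

```text
clock: 13.28
eef_pos: [587.4, -258.7, 90.1]
eef_rot: [3.141, 0.0, 1.44]
wrist_force: [0.8, -0.6, -3.9]
finger_gap: 20.0
finger_force: 20.0
```

{"method": "arm_command", "body": {
  "plan": [
    [-1, -0.0015, 0, -0.0025, 0],
    [-1, -0.003, 0, -0.0046, 0],
    [-1, -0.003, 0, -0.0046, 0],
    [-1, -0.0034, 0, -0.004, 0],
    [-1, -0.0034, 0, -0.0038, 0],
    [-1, -0.0034, 0, -0.0036, 0],
    [-1, -0.0034, 0, -0.0035, 0],
    [-1, -0.0034, 0, -0.0033, 0],
    [-1, 0, 0, 0, 0],
    [-1, 0, 0, 0, 0],
    [-1, 0, 0, 0, 0],
    [-1, 0, 0, 0, 0]
  ]
}}

```text
clock: 14.78
eef_pos: [584.2, -282.9, 119.9]
eef_rot: [-3.142, 0.0, 1.44]
wrist_force: [-0.2, -0.9, -3.6]
finger_gap: 19.9
finger_force: 20.0
```

Run:
```python
from meas import *
s=manip.read_state(); print({k:np.round(v,2) for k,v in s.items() if k in('clock','eef_pos','eef_rot','wrist_force','moment')})
S=[]
for n in('scene','side'):
    c=cam(n); P=cloud(c); im=c['img'].astype(int); X,Y,Z=P[...,0],P[...,1],P[...,2]; np.savez(n+'1.npz',P=P,im=c['img'])
    b=(X>470)&(X<680)&(Y>-470)&(Y<-200)&(Z>-3)&(Z<160)&(im[...,0]>im[...,2]+40)
    m=max(comps(b,50),key=lambda m:m.sum()); q=P[m]
    u=np.array([-.1305,-.9914]); a=(q[:,:2]-[565.9,-417.7])@u
    print(n,'along',np.percentile(a,[0.5,99.5]).round(),'z',np.percentile(q[:,2],[.5,99.5]).round())
    k=a>np.percentile(a,99); print(q[k].mean(0).round(1)); k=q[:,2]<8; print('low',a[k].mean() if k.any() else None, a[k].max() if k.any() else None)
    y0,x0=(210,230) if n=='scene' else (190,220)
    S.append(cv2.resize(c['img'][y0:y0+150,x0:x0+130],None,fx=3,fy=3,interpolation=cv2.INTER_CUBIC))
cv2.imwrite('pics/tip.png',np.hstack(S))
```

```text
{'clock': np.float64(14.78), 'eef_pos': array([ 584.15, -282.9 ,  119.91]), 'eef_rot': array([-3.14,  0.  ,  1.44]), 'wrist_force': array([-0.2 , -0.87, -3.62]), 'moment': array([-0.25, -0.  ,  0.05])}
scene along [-117.   24.] z [  8. 116.]
[ 561.9 -440.8   31. ]
low -128.955729318891 -1.1264065990069414
side along [-103.   26.] z [ 11. 117.]
[ 561.8 -443.4   33.2]
low -52.23499360588706 -4.781068799296936
```

View pics/tip.png

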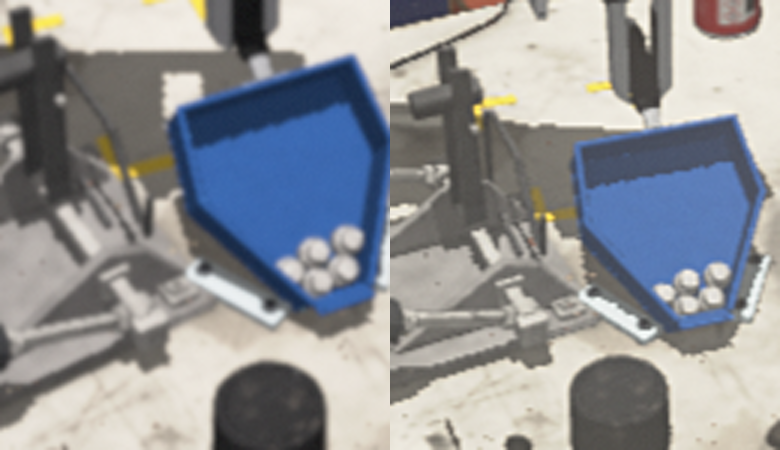

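All five bushes have run to the lip (left crop (290–350, 238–285)); the lip sits between the bars and tilt is about 35°. I tip two degrees more and check the bush distances.

{"method": "arm_command", "body": {
  "plan": [
    [-1, -0.0016, 0, -0.0016, 0],
    [-1, -0.0016, 0, -0.0016, 0],
    [-1, -0.0016, 0, -0.0015, 0],
    [-1, 0, 0, 0, 0],
    [-1, 0, 0, 0, 0],
    [-1, 0, 0, 0, 0],
    [-1, 0, 0, 0, 0],
    [-1, 0, 0, 0, 0]
  ]
}}

```text
clock: 15.88
eef_pos: [583.5, -287.7, 124.6]
eef_rot: [-3.142, 0.0, 1.44]
wrist_force: [0.8, -0.7, -5.0]
finger_gap: 19.7
finger_force: 20.0
```

Run:
```python
from meas import *
s=manip.read_state(); print({k:np.round(v,2) for k,v in s.items() if k in('clock','eef_pos','wrist_force','finger_force')})
u=np.array([-.1305,-.9914]); w=np.array([.9914,-.1305])
for n in('scene','side'):
    c=cam(n); P=cloud(c); im=c['img'].astype(int); X,Y,Z=P[...,0],P[...,1],P[...,2]
    r=P[...,:2]-[565.9,-417.7]; a=r@u; l=r@w
    pan=(a>-150)&(a<40)&(abs(l)<75)&(Z>2)&(Z<135)
    blue=pan&(im[...,0]>im[...,2]+60)
    fl=blue&(abs(l)<30)&(a>-90)&(a<-50); k=np.polyfit(a[fl],Z[fl],1); print(n,'floor tilt deg',np.degrees(np.arctan(-k[0])).round(1),'resid',np.std(Z[fl]-np.polyval(k,a[fl])).round(1))
    b=pan&(im[...,0]<im[...,2]+15)&(im.mean(2)>110)&(a>-70)&(a<25)&(abs(l)<45)&(Z>np.polyval(k,a)+6)
    th=np.arctan(-k[0])
    for m in comps(b,8):
        q=np.array([a[m].mean(),l[m].mean(),Z[m].mean()]); toe=-3
        cor=np.array([toe-3*np.cos(th)+13.5*np.sin(th),0,3*np.sin(th)+13.5*np.cos(th)])
        print('  bush px',m.sum(),q.round(),'max dist',np.linalg.norm(np.c_[a[m],l[m],Z[m]]-cor,axis=1).max().round(), 'mean',np.linalg.norm(q-cor).round())
```

```text
{'clock': np.float64(15.88), 'eef_pos': array([ 583.49, -287.69,  124.64]), 'wrist_force': array([ 0.78, -0.73, -5.02]), 'finger_force': np.float64(20.0)}
scene floor tilt deg 45.1 resid 9.1
  bush px 353 [-13.   3.  30.] max dist 48.0 mean 25.0
  bush px 30 [-3. 39.  8.] max dist 47.0 mean 40.0
  bush px 59 [ -4. -38.   8.] max dist 48.0 mean 39.0
side floor tilt deg 40.7 resid 6.9
  bush px 259 [-12.   5.  30.] max dist 47.0 mean 24.0
  bush px 32 [-1. 37.  7.] max dist 46.0 mean 37.0
  bush px 46 [ -3. -36.   8.] max dist 46.0 mean 37.0
```

Run:
```python
from meas import *
u=np.array([-.1305,-.9914]); w=np.array([.9914,-.1305])
for n in('scene','side'):
    c=cam(n); P=cloud(c); im=c['img'].astype(int); Z=P[...,2]
    r=P[...,:2]-[565.9,-417.7]; a=r@u; l=r@w
    blue=(a>-150)&(a<40)&(Z>-3)&(Z<135)&(im[...,0]>im[...,2]+50)
    f=blue&(abs(l)<35)&(a<-35)&(im[...,0]>110)
    A,B=a[f],Z[f]; best=None
    for t in np.radians(np.arange(25,50,.5)):
        h=A*np.sin(t)+B*np.cos(t); m=np.median(h); s=(abs(h-m)<2).sum()
        if best is None or s>best[0]: best=(s,np.degrees(t),m)
    print(n,f.sum(),'inl,tilt,offset',best)
    k=blue&(abs(l)<18)&(a>0); print(' lip face a,z pct',np.percentile(a[k],[2,50,98]).round(1),np.percentile(Z[k],[2,50,98]).round(1))
s=manip.read_state(); print(s['wrist_force'],s['qd'].round(4))
```

```text
scene 1485 inl,tilt,offset (np.int64(904), np.float64(38.0), np.float64(-1.2801328494137962))
 lip face a,z pct [10.2 19.4 26.8] [23.6 29.8 33.5]
side 1078 inl,tilt,offset (np.int64(653), np.float64(37.0), np.float64(0.18476451963931062))
 lip face a,z pct [12.5 19.7 26.6] [27.8 30.7 34. ]
[ 0.22742447 -0.78217104 -4.41821775] [-0.0011  0.001  -0.0014  0.0003  0.0007  0.    ]
```

```bash
python3 -c "
from cell import ticket; print(ticket.sign_off())"
```

```text
the job is handed in; nothing more can be done
None
```

The job is handed in: the pan was slid flat into the V-stop and is held gripped at 20 N, tipped about 37.5° with its lip down in the stop. All five bushes are within about 50 mm of the lip corner, and the arm met nothing but the pan on the way; no verdict came back at hand-in.

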